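# Hold the reference cell in the photometer beam

## Task

Check the pickling-bath photometer: pull the tall rectangular glass cell straight up out of its upright holder, gripping it by its two frosted faces only and never touching the clear windows with the fingers. Then hold it upright in the air in the middle of the gap between lamp and detector, windows square to the light path so that the beam passes through the middle of both, touching nothing but the fingers, and finish while still holding it there: do not put it down or let go. Leave everything else where it stands.

Things in the scene. Friction and masses are not known exactly. Their poses are not given: they have to be found in the camera images.
- cell: the tall rectangular glass cell, 90 mm tall plus a 5 mm black stopper, about 90 g, standing loose in its holder. Origin: centre of its underside; z up its length. Its frosted (milky) faces look to +y and -y, 20 mm apart, 28 mm wide, full height; its clear windows look to +x and -x, 30 mm apart, 14 mm wide, from 6 to 72 mm above the underside
- cell_grip (a point): good grip point: on the cell's axis, 68 mm above its underside (22 mm below the glass's top)
- cell_window_mid (a point): midpoint between the two windows, on the cell's axis, 35 mm above its underside; the beam is to pass here, along the cell's x
- cell_frost0: the cell's frosted face at its +y side (28 x 90 mm, 3 mm thick), fixed to the cell; origin at its centre, axes as the cell's. To be gripped
- cell_frost1: the cell's frosted face at its -y side (28 x 90 mm, 3 mm thick), fixed to the cell; origin at its centre, axes as the cell's. To be gripped
- cell_window0: the cell's clear window at its +x side (14 x 66 mm, standing 1 mm proud of the frosted slabs' ends), fixed to the cell; origin at its centre, axes as the cell's. Not to be touched by the fingers
- cell_window1: the cell's clear window at its -x side (14 x 66 mm, standing 1 mm proud of the frosted slabs' ends), fixed to the cell; origin at its centre, axes as the cell's. Not to be touched by the fingers
- holder: fixed aluminium block, 62 (x) x 54 (y) x 38 mm tall, in which the tall cell stands; rectangular socket 30 mm deep, 3 mm wider than the cell in each direction. Origin: centre of its underside, axes as the cell's at the start. Two like blocks hold the other two glasses; which stands where varies
- photometer: fixed open-beam photometer: base plate 250 (x) x 110 (y) x 20 mm; lamp housing (vents on top) at its -x end, detector housing (meter on top) at +x, each 70 (x) x 74 (y) mm, tops 115 mm above the table, facing each other with round black snouts; open gap between snouts 86 mm. Origin: centre of the underside; light path along x
- beam (a point): midpoint of the light path, midway between the snouts, 85 mm above the table (65 mm above the base plate), axes as the photometer's (x along the beam, z up)
- short_cell: a like but short cell, 55 mm tall, in another holder; not wanted, leave alone
- tube: a round glass tube, 22 mm diameter, 85 mm tall with its black stopper, in the third holder; leave alone
- puck: loose steel puck, 50 mm diameter, 26 mm tall; leave alone
- carton: loose plain little cardboard carton, 52 x 36 x 16 mm; leave alone
- blade: loose curved steel blade lying flat, about 210 x 35 x 5 mm; leave alone
- flux_bowl: loose steel bowl, 84 mm diameter, 40 mm tall; leave alone
Not all that is in view belongs to the job. What is shaped like the cell but blue or brown is not meant. Leave any pink look-alike of the holder alone.

How it is judged:
By the outcome, as a careful person would: the job done as asked, in the order asked, and still so for the second after the job is handed in, while the arm keeps its last pose, push and grip.
It also fails if it takes over 40 s, if anything falls off the work surface, if the arm or the gripper's body presses on something with over 40 N, if the wrist force passes 120 N, or if a joint passes its speed limit or range.

## Robot

A 6-joint arm with a two-finger parallel gripper is mounted at the origin on the work surface. World frame = base frame: x ahead of the robot, y to its left, z up, the work surface at z = 0. Lengths are in m, angles in rad, forces in N, time in s.
With the tool pointing down it reaches from about 0.275 to 0.75 m from the base axis. Payload 10.2 kg.
Tool frame: the origin (TCP) lies between the finger pads; the fingertips stand 17 mm ahead of it and the grasp point (between the pads) lies 2 mm behind it (bot.finger_overhang is the z of the fingertips in the tool frame, in m); z points along the fingers, y is the line along which they close (so a half turn about z gives the same grasp; the last joint's range is limited). The gripper opens to 88 mm and grips with 3 to 60 N. Pads are 18 mm wide; open, the fingers measure 123 mm over their backs; the gripper's body (75 mm by 187 mm) begins 45 mm behind the grasp point.
Start: joints at [0.914, 0.313, 1.498, -0, 1.331, -0.223], TCP at [0.221, 0.476, 0.228] pointing down, gripper open.
Joint ranges: [-2.94, 2.94], [-0.97, 2.17], [0.19, 2.56], [-1.23, 4.37], [0.02, 3.11], [-2.88, 2.88]. Speed limits (rad/s): [2.39, 2.39, 3.01, 3.14, 3.14, 3.14].

## Interface

Orientations are given as a unit quaternion [w, x, y, z].
In Python, from workcell import bot, optics gives the robot as it stands.
- The arm moves only by the shell command python3 -m handwheel 'ROWS' [OPENING]. ROWS is a JSON object of lists of equal length, an entry for each row: "xyz": the shift along the tool's x, y, z in mm, a list of three; "rotation": the turn, a rotation vector about the tool's x, y, z in rad, a list of three. In form: {"xyz": [[x, y, z], ...], "rotation": [[wx, wy, wz], ...]}. A call has 1 to 5 rows; each row is the pose to reach, as a shift and turn from the pose commanded when the call began, along the tool's axes at that moment; what a row does not reach only later rows make up. A row lasts 1/12 s, in which the tool goes at most 41.7 mm and 7.16 degrees, less where a joint would pass 70% of its speed; a pose out of reach is approached as far as the arm can. A call with a gripper value outside its range is refused whole. OPENING is the finger opening in mm, from 0 to 88.1, set as the call begins (- or left out, the last holds). The fingers move at their own pace and stop on an object; the grip force is fixed at half the most. Time passes only in rows, so rows that repeat a pose let the fingers close. It gives the time, the measured TCP pose, the force, the opening and the grip force at its end, in the units of the state.
- bot.state(): the state, without advancing time (a new reading comes with each control period).
- optics.grab_frame(name): name is "scene" or "top" or "wrist"; returns a dict with "img" (384x512x3 uint8, red, green, blue), "fx", "fy", "cx", "cy" (pixels), "k1" (the pictures are not rectified: a ray, as slopes to the right and down, at radius r is drawn at 1 + k1 r^2 times it, then the intrinsics apply), "cam_to_world" (4x4, takes a point from camera to world coordinates). Camera axes: x right, y down, z forward; pixel columns grow to the right and rows downward; lengths in m; the calibration is good to about 2 mm. A picture is of the moment at which its call begins. There is no depth.
- bot.job_done(): hands the job in; it is judged then, once.
The state is a dict: "time": time; "joint_pos": joint angles; "qd": joint speeds; "joint_efforts": joint torques, N m; "eef_pos": TCP position; "ee_rot": TCP orientation; "wrist_force": force on the tool from outside, world axes, zero at the start; "torque": the same for the moment, N m; "finger_gap": finger opening in m; "grip_force": force on a finger pad.
Only numpy, scipy, OpenCV 4.12 (cv2) and the standard library are available. Lean on these libraries where they do the work, as an engineer would, in place of code of your own. Each camera call takes 0.05 s, during which the arm holds its last target. There are 200 camera calls.

## Working session

There is one attempt and no reset: what is moved stays moved. The work goes in short steps, Python scripts to look and compute and a shell command to move; the robot and the scene stay as the last step left them, time stands still between calls to the robot, and variables do not carry over. Pictures are saved under pics/ and viewed, at most 10 in all, crops included, and the job is handed in when it is done.

```bash
mkdir -p pics
cat > h.py <<'E'
import numpy as np, cv2, json, pickle
from workcell import bot, optics
def snap(n,f):
    d=optics.grab_frame(n); cv2.imwrite(f'pics/{f}.png',d['img'][:,:,::-1]); pickle.dump(d,open(f'pics/{f}.pkl','wb')); return d
def load(f): return pickle.load(open(f'pics/{f}.pkl','rb'))
def KD(d): return np.array([[d['fx'],0,d['cx']],[0,d['fy'],d['cy']],[0,0,1.]]),np.array([d['k1'],0,0,0.])
def ray(d,px):
    K,D=KD(d); p=cv2.undistortPoints(np.array([[px]],float),K,D)[0,0]
    T=np.array(d['cam_to_world']); v=T[:3,:3]@[p[0],p[1],1]; return T[:3,3],v/np.linalg.norm(v)
def onz(d,px,z):
    o,v=ray(d,px); return o+v*(z-o[2])/v[2]
def tri(*obs):
    A=np.zeros((3,3));b=np.zeros(3);R=[ray(*x) for x in obs]
    for o,v in R: P=np.eye(3)-np.outer(v,v);A+=P;b+=P@o
    X=np.linalg.solve(A,b); return X,[np.linalg.norm((np.eye(3)-np.outer(v,v))@(X-o))*1e3 for o,v in R]
def proj(d,X):
    K,D=KD(d);T=np.linalg.inv(np.array(d['cam_to_world']))
    return cv2.projectPoints(np.array(X,float).reshape(-1,3),cv2.Rodrigues(T[:3,:3])[0],T[:3,3],K,D)[0][:,0]
E
python3 - <<'E'
from h import *
for n in ['scene','top','wrist']:
    d=snap(n,n+'0'); print(n,d['img'].shape,d['fx'],d['k1'],np.round(d['cam_to_world'],3).tolist())
print(bot.state())
a,b=[cv2.imread(f'pics/{n}0.png') for n in ('scene','top')]
for n in('scene','top'): cv2.imwrite(f'pics/{n}0b.png',cv2.resize(cv2.imread(f'pics/{n}0.png'),(800,600),interpolation=cv2.INTER_CUBIC))
E
```

```text
scene (384, 512, 3) 421.31655253870093 -0.05361142493735208 [[0.618, 0.611, -0.496, 1.027], [0.787, -0.486, 0.381, -0.413], [-0.009, -0.625, -0.781, 0.799], [0.0, 0.0, 0.0, 1.0]]
top (384, 512, 3) 425.2295988963681 -0.09939672984945283 [[-0.002, -0.996, 0.09, 0.504], [-1.0, 0.001, -0.007, -0.047], [0.007, -0.09, -0.996, 1.012], [0.0, 0.0, 0.0, 1.0]]
wrist (384, 512, 3) 333.2374418798636 -0.06653217358320293 [[0.42, 0.863, 0.28, 0.148], [0.907, -0.4, -0.13, 0.509], [0.0, 0.309, -0.951, 0.385], [0.0, 0.0, 0.0, 1.0]]
{'time': 0.15, 'joint_pos': array([ 9.13584793e-01,  3.13264737e-01,  1.49819812e+00, -3.52282452e-05,
        1.33100827e+00, -2.23392748e-01]), 'qd': array([-0.00070032, -0.00211499, -0.00249253,  0.00123343, -0.00021992,
        0.00098769]), 'joint_efforts': array([ 1.15301831e-03, -4.02301991e+01, -2.52319354e+01,  6.93439948e-02,
        3.43509600e-02, -1.56596400e-05]), 'eef_pos': array([0.22058188, 0.47621549, 0.22784584]), 'ee_rot': array([-1.71733274e-04,  2.15208357e-01,  9.76568057e-01, -4.04638639e-04]), 'wrist_force': array([ 0.46222644, -0.24316126, -0.1019224 ]), 'torque': array([-0.04371029,  0.07877353,  0.01962352]), 'grip_force': 0.0, 'finger_gap': 0.08831859355510142}
```

View pics/scene0b.png

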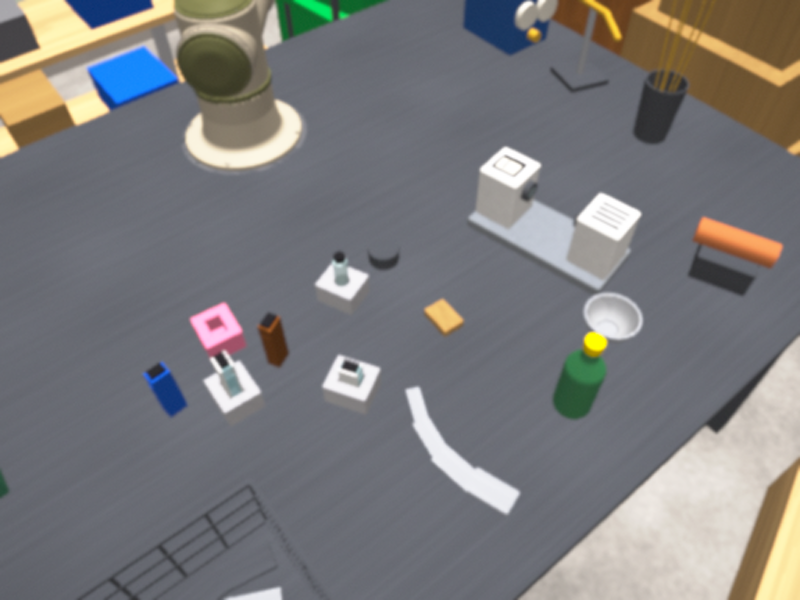

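View pics/top0b.png

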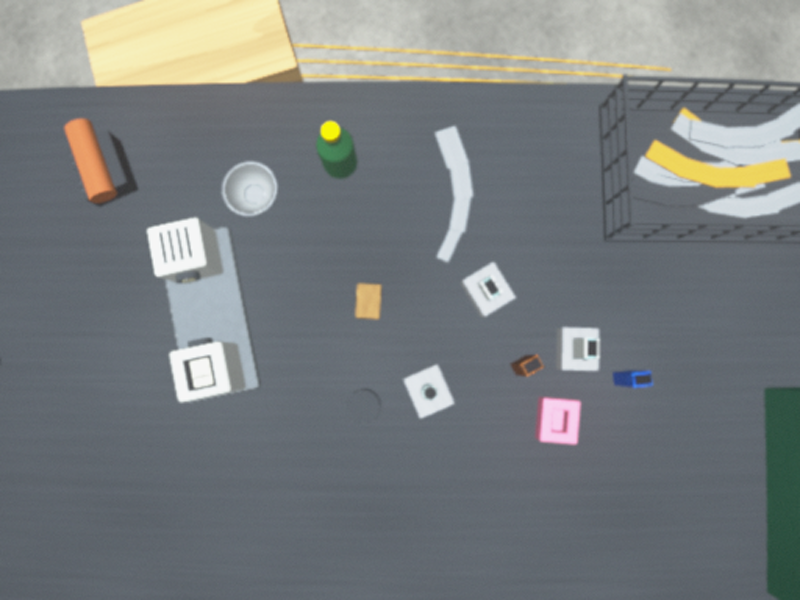

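The tall cell stands in the white holder at scene (230,385) and top (580,349). The brown and blue decoys are either side of it and the pink holder is next to it. The photometer is at top (205,310), with the lamp (vents) at the upper end, +x world. Next, close crops.

Run:
```python
from h import *
def crop(f,cx,cy,w,s):
    im=cv2.imread(f'pics/{f}.png'); h=w*3//4; x0,y0=int(cx-w/2),int(cy-h/2)
    c=cv2.resize(im[y0:y0+h,x0:x0+w],(400,300),interpolation=cv2.INTER_CUBIC); k=400/w
    for i in range(0,w,10):
        cv2.putText(c,str(x0+i),(int(i*k),8),0,.28,(0,255,255),1); cv2.line(c,(int(i*k),10),(int(i*k),14),(0,255,255),1)
    for i in range(0,h,10):
        cv2.putText(c,str(y0+i),(0,int(i*k)+3),0,.28,(0,255,255),1); cv2.line(c,(18,int(i*k)),(22,int(i*k)),(0,255,255),1)
    return c
A=crop('scene0',148,243,80,0);B=crop('top0',371,228,80,0);C=crop('scene0',355,140,128,0);D=crop('top0',130,198,160,0)
cv2.imwrite('pics/crops1.png',np.vstack([np.hstack([A,B]),np.hstack([C,D])]))
```

```text
(no output)
```

View pics/crops1.png

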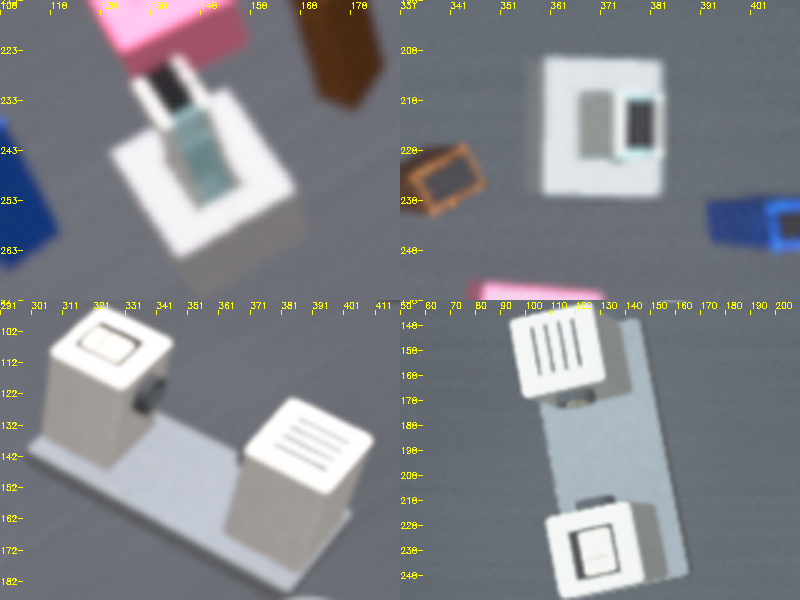

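```bash
cat > m.py <<'E'
from h import *
from scipy.optimize import least_squares
s,t=load('scene0'),load('top0')
c=-.35
G={'holder':([(167.4,250.4),(144.4,264.2),(130,243.4),(152.6,231)],[(359.6,209.4),(383.4,210),(383.2,237.2),(359.4,237)]),
'det':([(346,106.1),(330.7,120.2),(307.3,107.7),(321.1,93.9)],[(108.4,226.4),(141.2,218.8),(147.2,250.8),(115.2,257.2)]),
'lamp':([(410.4,136.8),(396.6,153.4),(369.4,139.7),(384.4,123.4)],[(94,145.2),(126.8,139.2),(132.4,170),(100,177.2)])}
for k,(a,b) in G.items():
    P=[];
    for p,q in zip(a,b):
        X,e=tri((s,np.add(p,c)),(t,np.add(q,c))); P.append(X); 
    P=np.array(P); print(k,np.round(P.mean(0)*1e3,1),np.round(P[:,2]*1e3),'err',np.round(e,1))
    print('  sides',[round(1e3*np.linalg.norm(P[i]-P[(i+1)%4])) for i in range(4)], 'yaw x-edges',[round(np.degrees(np.arctan2(*(P[i]-P[j])[1::-1])),1) for i,j in((0,3),(1,2))],'yaw y',[round(np.degrees(np.arctan2(*(P[i]-P[j])[1::-1]))-90,1) for i,j in((0,1),(3,2))])
    G[k]=P
b=G['lamp'].mean(0)-G['det'].mean(0); print('axis',np.degrees(np.arctan2(b[1],b[0])),np.linalg.norm(b),'mid',(G['lamp'].mean(0)+G['det'].mean(0))/2)
E
python3 m.py
```

```text
holder [ 519.6 -308.7   34.3] [35. 36. 35. 32.] err [1. 1.]
  sides [55, 63, 55, 64] yaw x-edges [np.float64(-0.5), np.float64(-0.9)] yaw y [np.float64(-1.3), np.float64(-0.7)]
det [487.5 230.5 110.3] [106. 110. 112. 114.] err [2.4 2.4]
  sides [74, 69, 68, 70] yaw x-edges [np.float64(17.5), np.float64(12.3)] yaw y [np.float64(13.0), np.float64(13.2)]
lamp [661.1 267.8 111.2] [111. 111. 111. 111.] err [0.6 0.6]
  sides [72, 70, 73, 71] yaw x-edges [np.float64(12.2), np.float64(12.4)] yaw y [np.float64(11.3), np.float64(12.3)]
axis 12.123486804476098 0.17750323664229398 mid [0.57431135 0.24913745 0.11072443]
```

```bash
cat >> h.py <<'E'
from scipy.spatial.transform import Rotation as R
def down(yawy): # tool pointing down, tool y at yaw (deg)
    a=np.radians(yawy); y=np.array([np.cos(a),np.sin(a),0]); z=np.array([0,0,-1.]); return R.from_matrix(np.c_[np.cross(y,z),y,z])
def goto(p_mm,yawy):
    s=bot.state(); q=s['ee_rot']; r=R.from_quat([*q[1:],q[0]]); p=np.array(s['eef_pos'])*1e3
    y=r.as_matrix()[:,1]; 
    print('t',round(s['time'],2),'at',p.round(1),'yawy',round(np.degrees(np.arctan2(y[1],y[0])),2),'tilt',np.round(r.as_matrix()[:2,2],4),'gap',s['finger_gap'].round(4),'grip',s['grip_force'],'F',s['wrist_force'].round(1))
    print('rows xyz',(r.inv().apply(np.array(p_mm)-p)).round(1),'rot',(r.inv()*down(yawy)).as_rotvec().round(4))
E
A='{"xyz":[[-415,-58,0],[-415,-58,0],[-415,-58,0],[-415,-58,0],[-415,-58,0]],"rotation":[[0,0,-0.62],[0,0,-0.62],[0,0,-0.62],[0,0,-0.62],[0,0,-0.62]]}'
python3 -m handwheel '{"xyz":[[-415,-58,0],[-415,-58,0],[-415,-58,0],[-415,-58,0],[-415,-58,0]],"rotation":[[0,0,-0.62],[0,0,-0.62],[0,0,-0.62],[0,0,-0.62],[0,0,-0.62]]}' 40
python3 -c "
from h import *
snap('wrist','w1');goto([560,249,228],102.1)"
```

```text
time: 0.57
eef_pos: [0.3799, 0.3739, 0.2281]
ee_rot: [-0.0, -0.068, 0.998, -0.0]
wrist_force: [-0.5, 0.9, 0.7]
finger_gap: 0.057
grip_force: 0.0Traceback (most recent call last):
  File "<string>", line 3, in <module>
    snap('wrist','w1');goto([560,249,228],102.1)
                       ~~~~^^^^^^^^^^^^^^^^^^^^^
  File "h.py", line 25, in goto
    print('t',round(s['time'],2),'at',p.round(1),'yawy',round(np.degrees(np.arctan2(y[1],y[0])),2),'tilt',np.round(r.as_matrix()[:2,2],4),'gap',s['finger_gap'].round(4),'grip',s['grip_force'],'F',s['wrist_force'].round(1))
                                                                                                                                                ^^^^^^^^^^^^^^^^^^^^^
AttributeError: 'float' object has no attribute 'round'
```

```bash
sed -i "s/s\['finger_gap'\].round(4)/round(float(s['finger_gap']),4)/" h.py; python3 -c "
from h import *
goto([560,249,228],102.1)"
```

```text
t 0.62 at [384.9 370.6 227.8] yawy 98.22 tilt [ 0.0016 -0.0017] gap 0.0533 grip 0.0 F [ 3.3 -3.7 -0.7]
rows xyz [-155.9 -145.4    0.3] rot [-0.002   0.0013 -0.0677]
```

```bash
python3 -m handwheel '{"xyz":[[-152,-143,0],[-152,-143,0],[-152,-143,0],[-152,-143,0],[-152,-143,0]],"rotation":[[0,0,-0.06],[0,0,-0.06],[0,0,-0.06],[0,0,-0.06],[0,0,-0.06]]}' 40
python3 -m handwheel '{"xyz":[[0,0,0],[0,0,0]],"rotation":[[0,0,0],[0,0,0]]}'
python3 -c "
from h import *
snap('wrist','w2');goto([520,-220,228],89.1)
a,b=cv2.imread('pics/w1.png'),cv2.imread('pics/w2.png')
cv2.imwrite('pics/w12.png',cv2.resize(b,(800,600),interpolation=cv2.INTER_CUBIC))"
```

```text
time: 1.03
eef_pos: [0.549, 0.2517, 0.228]
ee_rot: [-0.0, -0.094, 0.996, -0.0]
wrist_force: [0.5, 0.1, 0.3]
finger_gap: 0.0398
grip_force: 0.0
time: 1.2
eef_pos: [0.5486, 0.2518, 0.2273]
ee_rot: [-0.001, -0.093, 0.996, -0.0]
wrist_force: [-0.5, -0.0, 0.1]
finger_gap: 0.04
grip_force: 0.0
t 1.25 at [547.6 253.  227.6] yawy 100.79 tilt [-0.0013 -0.    ] gap 0.0398 grip 0.0 F [-0.5  0.  -0.3]
rows xyz [ 1.156e+02 -4.594e+02 -3.000e-01] rot [ 1.000e-04 -1.300e-03  2.041e-01]
```

View pics/w12.png

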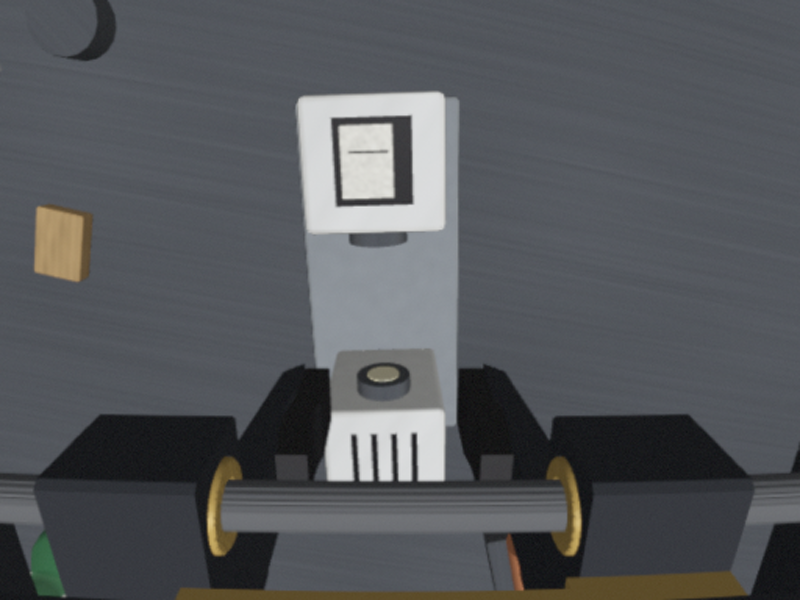

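The wrist view is sharp. Detector top corners are at (298,97), (444,93), (445,230) and (307,233). The lamp's inner face runs from (335,350) to (444,409), with its lens at (383,376) (800-px scale). I'll fit the photometer pose from these.

```bash
cat > ph.py <<'E'
from m import *
w=load('w2')
M=np.array([(125,37,115),(125,-37,115),(55,-37,115),(55,37,115),(-55,37,115),(-55,-37,115),(-55,37,20),(-55,-37,20),(-43,0,85)])/1e3
W=np.array([(298,95),(444,92),(445,231),(307,234),(329,411),(444,409),(335,350),(438,349),(384,375)])/1.5625-.18
# order for scene/top tri points: (+wx+wy),(+wx-wy),(-wx-wy),(-wx+wy)
Ms=np.array([(55,-37,115),(55,37,115),(125,37,115),(125,-37,115),(-125,-37,115),(-125,37,115),(-55,37,115),(-55,-37,115)])/1e3
S=np.array([(346,106.1),(330.7,120.2),(307.3,107.7),(321.1,93.9),(410.4,136.8),(396.6,153.4),(369.4,139.7),(384.4,123.4)])-.35
Tp=np.array([(108.4,226.4),(141.2,218.8),(147.2,250.8),(115.2,257.2),(94,145.2),(126.8,139.2),(132.4,170),(100,177.2)])-.35
def pl(q,m): return R.from_euler('z',q[2]).apply(m)+[q[0],q[1],0]
V={'w':(w,M,W),'s':(s,Ms,S),'t':(t,Ms,Tp)}
for use in ('w','s','t','wst'):
    f=lambda q:np.concatenate([(proj(V[k][0],pl(q,V[k][1]))-V[k][2]).ravel() for k in use])
    r=least_squares(f,[.574,.249,np.radians(192)],loss='soft_l1'); print(use,(r.x[:2]*1e3).round(1),np.degrees(r.x[2]).round(2),'rms px',np.sqrt(np.mean(f(r.x)**2)).round(2)); 
    if use=='w': print(f(r.x).reshape(-1,2).round(1).tolist())
# free height check: detector top edge
X,e=tri((w,W[2]),(t,Tp[0]),(s,S[0]));print(X,e)
E
python3 ph.py | tail -6
```

```text
w [577.3 249.1] 192.3 rms px 2.1
[[-1.6, -0.8], [1.8, -2.0], [1.2, -0.4], [-0.6, 0.3], [-5.0, 4.3], [1.4, 3.6], [1.5, 1.1], [-2.4, 0.1], [-0.1, -0.0]]
s [576.5 245.2] 192.44 rms px 0.85
t [574.  247.8] 192.12 rms px 0.82
wst [576.7 248.4] 192.16 rms px 1.62
[0.51490856 0.27340956 0.10899116] [np.float64(2.2925881862980093), np.float64(2.305188419315527), np.float64(1.0244411366335116)]
```

```bash
python3 -m handwheel '{"xyz":[[116,-460,0],[116,-460,0],[116,-460,0],[116,-460,0],[116,-460,0]],"rotation":[[0,0,0.19],[0,0,0.19],[0,0,0.19],[0,0,0.19],[0,0,0.19]]}' 40
python3 -c "
from h import *
goto([520,-220,228],89.1)"
```

```text
time: 1.67
eef_pos: [0.5345, 0.045, 0.2286]
ee_rot: [0.0, -0.001, 1.0, 0.0]
wrist_force: [1.0, -0.3, 0.4]
finger_gap: 0.0397
grip_force: 0.0
t 1.67 at [534.5  45.  228.6] yawy 90.11 tilt [0.0003 0.0002] gap 0.0397 grip 0.0 F [ 1.  -0.3  0.4]
rows xyz [  15.  -265.     0.5] rot [0.0002 0.0003 0.0176]
```

```bash
python3 -m handwheel '{"xyz":[[15,-200,0],[15,-200,0],[15,-200,0],[15,-200,0],[15,-200,0]],"rotation":[[0,0,0.017],[0,0,0.017],[0,0,0.017],[0,0,0.017],[0,0,0.017]]}' 40
python3 -m handwheel '{"xyz":[[0,0,0],[0,0,0]],"rotation":[[0,0,0],[0,0,0]]}'
python3 -c "
from h import *
snap('wrist','w3');goto([510,-309,228],89.1)"
```

```text
time: 2.08
eef_pos: [0.5199, -0.1558, 0.2286]
ee_rot: [0.0, 0.008, 1.0, -0.0]
wrist_force: [0.6, 0.7, -0.7]
finger_gap: 0.0393
grip_force: 0.0
time: 2.25
eef_pos: [0.5203, -0.1546, 0.2283]
ee_rot: [-0.0, 0.009, 1.0, 0.0]
wrist_force: [-0.3, -0.4, 0.0]
finger_gap: 0.0396
grip_force: 0.0
t 2.3 at [ 520.5 -153.6  228.3] yawy 89.03 tilt [-0.      0.0005] gap 0.0402 grip 0.0 F [-0.8 -0.4 -0.7]
rows xyz [   7.8 -155.6    0.2] rot [ 0.0005 -0.     -0.0012]
```

```bash
python3 -m handwheel '{"xyz":[[16,-152,0],[16,-152,0],[16,-152,0],[16,-152,0],[16,-152,0]],"rotation":[[0,0,0],[0,0,0],[0,0,0],[0,0,0],[0,0,0]]}' 40
python3 -m handwheel '{"xyz":[[0,0,0],[0,0,0]],"rotation":[[0,0,0],[0,0,0]]}'
python3 -c "
from h import *
snap('wrist','w4');goto([520,-309,228],89.1)
a,b=cv2.imread('pics/w3.png'),cv2.imread('pics/w4.png')
w,z=load('w3'),load('w4')
o=[]
for n,d in (('w3',w),('w4',z)):
    p=proj(d,[.52,-.309,.06])[0]; im=cv2.imread(f'pics/{n}.png'); x0,y0=int(p[0]-50),int(p[1]-75)
    x0=max(0,min(412,x0)); y0=max(0,min(234,y0))
    c=cv2.resize(im[y0:y0+150,x0:x0+100],(400,600),interpolation=cv2.INTER_CUBIC)
    for i in range(0,100,10): cv2.putText(c,str(x0+i),(i*4,8),0,.28,(0,255,255),1); cv2.line(c,(i*4,10),(i*4,14),(0,255,255),1)
    for i in range(0,150,10): cv2.putText(c,str(y0+i),(0,i*4+3),0,.28,(0,255,255),1); cv2.line(c,(18,i*4),(22,i*4),(0,255,255),1)
    o.append(c); print(n,x0,y0,p)
cv2.imwrite('pics/w34.png',np.hstack(o))"
```

```text
time: 2.72
eef_pos: [0.5016, -0.3088, 0.2278]
ee_rot: [-0.0, 0.01, 1.0, -0.0]
wrist_force: [0.9, 0.3, -0.3]
finger_gap: 0.04
grip_force: 0.0
time: 2.88
eef_pos: [0.5027, -0.3043, 0.2284]
ee_rot: [0.0, 0.008, 1.0, 0.0]
wrist_force: [-0.1, 0.0, 0.1]
finger_gap: 0.0401
grip_force: 0.0
t 2.93 at [ 502.7 -304.3  228.5] yawy 89.15 tilt [0.0003 0.0003] gap 0.04 grip 0.0 F [-0.  -0.3  0.1]
rows xyz [-17.4  -4.5   0.5] rot [0.0003 0.0003 0.0008]
w3 50 92 [100.72361203 167.09199811]
w4 197 105 [247.78241224 180.72314316]
```

View pics/w34.png

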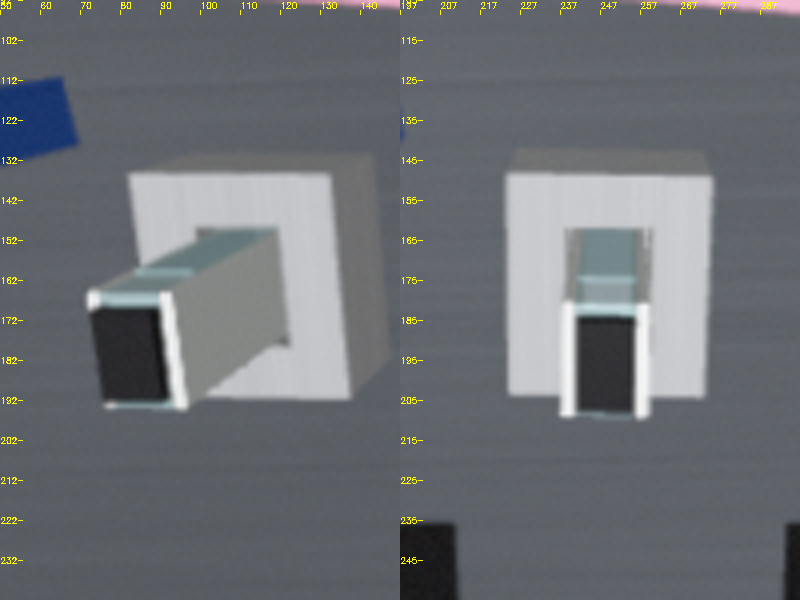

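The wrist pair shows the cell with frosted strips left and right (±y) and windows facing up and down in the image (±x). Its top corners are clear in both views, so I'll triangulate.

```bash
cat > c.py <<'E'
from h import *
a,b=load('w3'),load('w4')
A=lambda p:(p[0]/4+50-.375,p[1]/4+92-.375); B=lambda p:((p[0]-400)/4+197-.375,p[1]/4+105-.375)
def go(n,P,Q):
    X=[];
    for p,q in zip(P,Q):
        x,e=tri((a,A(p)),(b,B(q))); X.append(x); print(n,(x*1e3).round(1),np.round(e,1))
    return np.array(X)
X=go('cell',[(88,291),(171,291),(188,408)],[(563,302),(649,303),(649,416)])
print('centre',(X[0]+X[2])/2*1e3,'yaw',np.degrees(np.arctan2(*(X[2]-X[1])[1::-1])),np.degrees(np.arctan2(*(X[1]-X[0])[1::-1])))
H=go('holder',[(128,174),(331,173),(351,399)],[(506,174),(713,177),(706,397)])
print('centre',(H[0]+H[2])/2*1e3,'yaw',np.degrees(np.arctan2(*(H[2]-H[1])[1::-1])),np.degrees(np.arctan2(*(H[1]-H[0])[1::-1])))
for d,f in((a,A),(b,B)):
    pass
Q=[onz(b,B(p),.098) for p in((563,302),(649,303),(649,416),(560,417))];print('cell@98',np.mean(Q,0),[(q*1e3).round(1) for q in Q])
Q=[onz(a,A(p),.098) for p in((88,291),(188,408))];print('cell@98 w3',np.mean(Q,0))
E
python3 c.py
```

```text
cell [ 507.7 -317.8   97.8] [0.2 0.2]
cell [ 508.2 -298.4   97.8] [0.2 0.2]
cell [ 535.6 -298.7   98.3] [0. 0.]
centre [ 521.66862807 -308.21933174   98.07243168] yaw -0.5753791609280361 88.46241186070718
holder [ 490.  -334.6   38.7] [0.1 0.1]
holder [ 491.6 -280.    38.1] [0.3 0.3]
holder [ 553.4 -281.7   39.6] [0. 0.]
centre [ 521.72727567 -308.17752342   39.12707611] yaw -1.5903505113630605 88.33637734599954
cell@98 [ 0.52191073 -0.30853879  0.098     ] [array([ 507.9, -317.8,   98. ]), array([ 508.4, -298.4,   98. ]), array([ 535.7, -298.7,   98. ]), array([ 535.6, -319.3,   98. ])]
cell@98 w3 [ 0.52161221 -0.30822642  0.098     ]
```

```bash
python3 -m handwheel '{"xyz":[[-18.9,-4.3,20],[-18.9,-4.3,50],[-18.9,-4.3,90],[-18.9,-4.3,90],[-18.9,-4.3,90]],"rotation":[[0,0,0],[0,0,0],[0,0,0],[0,0,0],[0,0,0]]}' 40
python3 -m handwheel '{"xyz":[[0,0,0]],"rotation":[[0,0,0]]}'
python3 -c "
from h import *
goto([521.7,-308.3,74],89)"
```

```text
time: 3.35
eef_pos: [0.5208, -0.3094, 0.138]
ee_rot: [-0.001, 0.008, 1.0, 0.001]
wrist_force: [0.1, 0.6, 0.6]
finger_gap: 0.0401
grip_force: 0.0
time: 3.43
eef_pos: [0.5218, -0.3109, 0.1407]
ee_rot: [0.001, 0.008, 1.0, -0.001]
wrist_force: [-0.1, -0.4, -0.5]
finger_gap: 0.0401
grip_force: 0.0
t 3.43 at [ 521.8 -310.9  140.7] yawy 89.07 tilt [ 0.0023 -0.0019] gap 0.0401 grip 0.0 F [-0.1 -0.4 -0.5]
rows xyz [ 0.3  2.7 66.7] rot [-0.0019  0.0023  0.0012]
```

```bash
python3 -m handwheel '{"xyz":[[0,1.2,20],[0,1.2,45],[0,1.2,65],[0,1.2,65],[0,1.2,65]],"rotation":[[0,0,0],[0,0,0],[0,0,0],[0,0,0],[0,0,0]]}' 40
python3 -c "
from h import *
for i in range(5): snap('wrist','w5'); goto([521.7,-308.3,74],89)
im=cv2.imread('pics/w5.png')[130:384,86:426]; cv2.imwrite('pics/w5c.png',cv2.resize(im,(800,598),interpolation=cv2.INTER_CUBIC))"
```

```text
time: 3.85
eef_pos: [0.5215, -0.3103, 0.0752]
ee_rot: [0.001, 0.009, 1.0, -0.001]
wrist_force: [0.4, 0.2, 0.5]
finger_gap: 0.04
grip_force: 0.0
t 3.9 at [ 521.8 -310.6   75.9] yawy 89.02 tilt [ 0.0028 -0.0025] gap 0.0398 grip 0.0 F [0.2 0.7 0.3]
rows xyz [0.2 2.3 1.9] rot [-0.0025  0.0028  0.0003]
t 3.95 at [ 521.9 -310.7   76. ] yawy 89.01 tilt [ 0.0032 -0.0028] gap 0.0403 grip 0.0 F [0.1 0.  0.3]
rows xyz [0.2 2.4 2. ] rot [-0.0028  0.0032  0.0001]
t 4.0 at [ 521.8 -310.7   75.8] yawy 89.01 tilt [ 0.0029 -0.0027] gap 0.0398 grip 0.0 F [ 1.   0.6 -0.4]
rows xyz [0.1 2.4 1.8] rot [-0.0026  0.003   0.0001]
t 4.05 at [ 521.6 -310.6   75.4] yawy 89.0 tilt [ 0.0025 -0.0023] gap 0.0404 grip 0.0 F [-0.   0.8 -0.1]
rows xyz [-0.1  2.3  1.4] rot [-0.0022  0.0026  0.0001]
t 4.1 at [ 521.4 -310.4   75. ] yawy 89.0 tilt [ 0.0021 -0.0019] gap 0.0398 grip 0.0 F [-1.7  0.1  0.2]
rows xyz [-0.2  2.1  1. ] rot [-0.0019  0.0021  0.0001]
```

View pics/w5c.png

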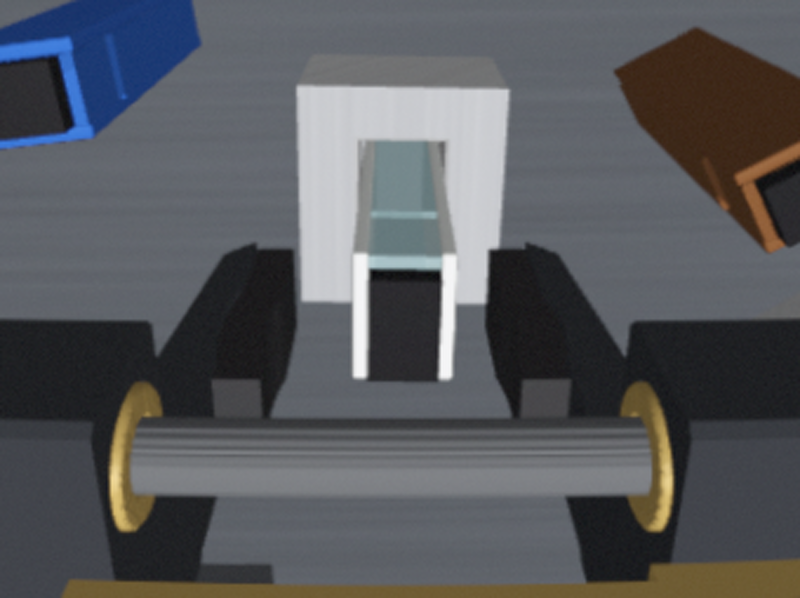

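The cell is between the fingers but about 2 mm right of their middle (cell 404, finger middle 391 px), which matches the computed offset. I'll shift by that, close and hold.

```bash
python3 -m handwheel '{"xyz":[[0,2.2,1],[0,2.2,1],[0,2.2,1]],"rotation":[[0,0,0],[0,0,0],[0,0,0]]}' 40
python3 -m handwheel '{"xyz":[[0,0,0],[0,0,0],[0,0,0],[0,0,0],[0,0,0]],"rotation":[[0,0,0],[0,0,0],[0,0,0],[0,0,0],[0,0,0]]}' 14
python3 -m handwheel '{"xyz":[[0,0,0],[0,0,0],[0,0,0]],"rotation":[[0,0,0],[0,0,0],[0,0,0]]}'
python3 -c "
from h import *
goto([521.7,-308.3,74],89)"
```

```text
time: 4.35
eef_pos: [0.5209, -0.3077, 0.0724]
ee_rot: [0.0, 0.009, 1.0, -0.0]
wrist_force: [0.7, 0.4, -0.3]
finger_gap: 0.0398
grip_force: 0.0
time: 4.77
eef_pos: [0.5208, -0.3077, 0.0722]
ee_rot: [0.0, 0.009, 1.0, 0.0]
wrist_force: [-0.7, -0.1, -0.7]
finger_gap: 0.0196
grip_force: 29.9
time: 5.02
eef_pos: [0.5208, -0.3078, 0.0722]
ee_rot: [-0.0, 0.009, 1.0, -0.0]
wrist_force: [1.5, -0.4, -0.6]
finger_gap: 0.0197
grip_force: 29.9
t 5.02 at [ 520.8 -307.8   72.2] yawy 89.0 tilt [-0. -0.] gap 0.0197 grip 29.93765026330948 F [ 1.5 -0.4 -0.6]
rows xyz [-0.9 -0.5 -1.8] rot [-0.     -0.     -0.0001]
```

```bash
python3 -m handwheel '{"xyz":[[0,0,-8],[0,0,-18],[0,0,-30],[0,0,-42],[0,0,-60]],"rotation":[[0,0,0],[0,0,0],[0,0,0],[0,0,0],[0,0,0]]}'
python3 -m handwheel '{"xyz":[[0,0,-25],[0,0,-50],[0,0,-75],[0,0,-95],[0,0,-100]],"rotation":[[0,0,0],[0,0,0],[0,0,0],[0,0,0],[0,0,0]]}'
python3 -c "
from h import *
snap('wrist','w6');goto([576.5,248.3,232],102.2)"
```

```text
time: 5.43
eef_pos: [0.5206, -0.3076, 0.1332]
ee_rot: [-0.0, 0.009, 1.0, 0.0]
wrist_force: [0.7, 0.8, -0.5]
finger_gap: 0.0196
grip_force: 29.9
time: 5.85
eef_pos: [0.5216, -0.3083, 0.2371]
ee_rot: [0.003, 0.009, 1.0, -0.002]
wrist_force: [-0.5, 0.7, -2.3]
finger_gap: 0.0195
grip_force: 29.9
t 5.9 at [ 521.4 -308.3  235.8] yawy 89.0 tilt [ 0.0041 -0.0037] gap 0.0194 grip 29.93720769882202 F [ 0.4 -0.2 -0.3]
rows xyz [-45.3 557.4   1.9] rot [-0.0041  0.0038 -0.2304]
```

```bash
python3 -m handwheel '{"xyz":[[0,20,0],[0,50,0],[0,85,0],[-15,120,0],[-20,155,0]],"rotation":[[0,0,0],[0,0,0],[0,0,0],[0,0,0],[0,0,0]]}'
python3 -m handwheel '{"xyz":[[-4,35,0],[-8,70,0],[-12,105,0],[-16,140,0],[-20,175,0]],"rotation":[[0,0,-0.03],[0,0,-0.08],[0,0,-0.13],[0,0,-0.18],[0,0,-0.23]]}'
python3 -m handwheel '{"xyz":[[0,25,0],[0,50,0],[0,70,0],[0,85,0],[0,95,0]],"rotation":[[0,0,0],[0,0,0],[0,0,0],[0,0,0],[0,0,0]]}'
python3 -c "
from h import *
goto([576.5,248.3,180],102.2)"
```

```text
time: 6.32
eef_pos: [0.5437, -0.1515, 0.2312]
ee_rot: [-0.001, 0.009, 1.0, 0.0]
wrist_force: [0.5, 0.7, -1.7]
finger_gap: 0.0194
grip_force: 29.9
time: 6.73
eef_pos: [0.5661, 0.0233, 0.2312]
ee_rot: [-0.001, -0.107, 0.994, 0.0]
wrist_force: [0.8, -0.4, -1.7]
finger_gap: 0.0198
grip_force: 29.9
time: 7.15
eef_pos: [0.5457, 0.1159, 0.2313]
ee_rot: [-0.001, -0.107, 0.994, 0.0]
wrist_force: [-0.1, -0.9, -1.6]
finger_gap: 0.0197
grip_force: 29.9
t 7.15 at [545.7 115.9 231.3] yawy 102.25 tilt [-0.0018  0.0002] gap 0.0197 grip 29.93706911802292 F [-0.1 -0.9 -1.6]
rows xyz [-58.3 122.9  51.2] rot [ 0.0006 -0.0017  0.0009]
```

```bash
python3 -m handwheel '{"xyz":[[-12,25,0],[-26,55,0],[-40,85,0],[-52,110,0],[-58.3,122.9,0]],"rotation":[[0,0,0],[0,0,0],[0,0,0],[0,0,0],[0,0,0]]}'
python3 -m handwheel '{"xyz":[[0,0,0],[0,0,0],[0,0,0]],"rotation":[[0,0,0],[0,0,0],[0,0,0]]}'
python3 -c "
from h import *
snap('wrist','w7');goto([576.5,248.3,114.2],102.2)
cv2.imwrite('pics/w7b.png',cv2.resize(cv2.imread('pics/w7.png'),(800,600),interpolation=cv2.INTER_CUBIC))"
```

```text
time: 7.57
eef_pos: [0.5775, 0.2493, 0.2311]
ee_rot: [-0.001, -0.107, 0.994, 0.0]
wrist_force: [-0.4, -0.5, -1.4]
finger_gap: 0.0196
grip_force: 29.9
time: 7.82
eef_pos: [0.5775, 0.2457, 0.2318]
ee_rot: [-0.0, -0.106, 0.994, -0.0]
wrist_force: [0.3, -0.6, -2.0]
finger_gap: 0.0198
grip_force: 29.9
t 7.87 at [577.6 245.6 232. ] yawy 102.11 tilt [-0.0005 -0.0004] gap 0.0195 grip 29.937213957309723 F [-0.9  0.4 -0.4]
rows xyz [  0.5   2.9 117.8] rot [-0.0003 -0.0006 -0.0017]
```

View pics/w7b.png

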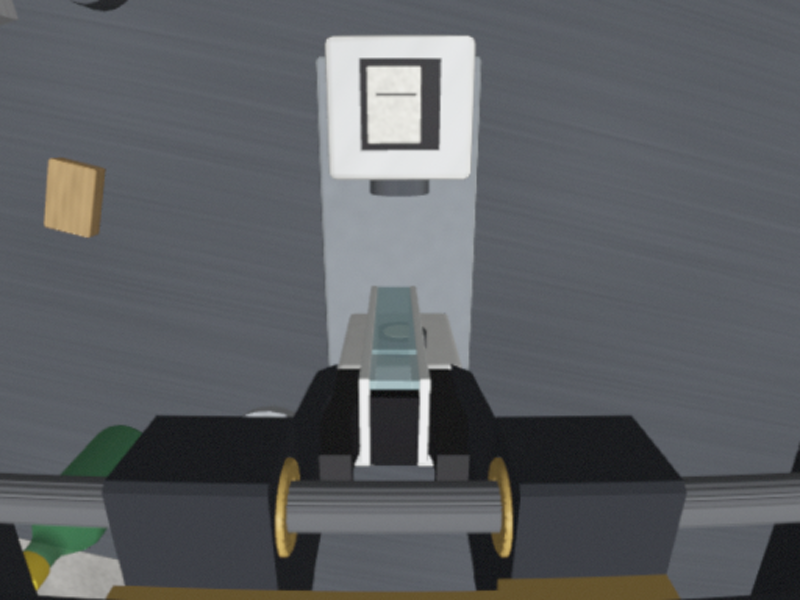

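The cell hangs upright at about (394,380). The detector at (328-473, 37-179) and the base edges are symmetric about x≈400, so yaw is good. I'll refit from this view with a free housing size and height.

```bash
python3 - <<'E' | tail -5
from ph import *
w7=load('w7')
M7=np.array([(125,37,115),(125,-37,115),(55,-37,115),(55,37,115),(125,55,20),(125,-55,20)])/1e3
W7=np.array([(326,36),(475,36),(471,180),(330,180),(316,57),(482,57)])/1.5625-.18
V['7']=(w7,M7,W7)
ms=lambda M,h,k:np.where(np.abs(M[:,2:]-.115)<1e-6,np.c_[M[:,:2],np.full(len(M),h)],M)
for use in('7','w7','w7st'):
    f=lambda q:np.concatenate([(proj(V[k][0],pl(q,ms(V[k][1],q[3],1)))-V[k][2]).ravel()*(1 if k in'w7' else .7) for k in use])
    r=least_squares(f,[.574,.249,np.radians(192),.115],loss='soft_l1'); print(use,(r.x[:2]*1e3).round(1),np.degrees(r.x[2]).round(2),'h',r.x[3].round(4),np.sqrt(np.mean(f(r.x)**2)).round(2))
goto([r.x[0]*1e3,r.x[1]*1e3,114.2],102.2)
E
```

```text
7 [578. 249.] 192.2 h 0.1102 0.57
w7 [577.8 249. ] 192.29 h 0.1081 1.13
w7st [577.5 249.1] 192.34 h 0.1092 1.02
t 7.87 at [577.6 245.6 232. ] yawy 102.11 tilt [-0.0005 -0.0004] gap 0.0195 grip 29.937213957309723 F [-0.9  0.4 -0.4]
rows xyz [ -0.7   3.5 117.8] rot [-0.0003 -0.0006 -0.0017]
```

```bash
python3 - <<'E' | tail -2
from ph import *
a=np.radians(192.25); n=np.array([np.cos(a),np.sin(a),0]); c=np.array([.5777,.249,0])-.043*n
for p in((384,375),(384,379)):
    o,v=ray(w,np.array(p)/1.5625-.18); X=o+v*((c-o)@n)/(v@n); print((X*1e3).round(1),'lateral',((X-c)@[-n[1],n[0],0]*1e3).round(1))
E
python3 -m handwheel '{"xyz":[[-0.3,3.3,20],[-0.3,3.3,45],[-0.3,3.3,70],[-0.3,3.3,90],[-0.3,3.3,100]],"rotation":[[0,0,-0.001],[0,0,-0.002],[0,0,-0.002],[0,0,-0.002],[0,0,-0.002]]}'
python3 -m handwheel '{"xyz":[[0,0,0],[0,0,0],[0,0,0],[0,0,0]],"rotation":[[0,0,0],[0,0,0],[0,0,0],[0,0,0]]}'
python3 -c "
from h import *
goto([577.7,249,114.2],102.25)"
```

```text
[619.7 258.4  84.3] lateral -0.3
[619.6 258.5  89.8] lateral -0.4
time: 8.28
eef_pos: [0.5763, 0.2487, 0.1297]
ee_rot: [-0.002, -0.106, 0.994, -0.0]
wrist_force: [0.6, 0.5, -1.3]
finger_gap: 0.02
grip_force: 29.9
time: 8.62
eef_pos: [0.5779, 0.2501, 0.1338]
ee_rot: [0.001, -0.107, 0.994, 0.0]
wrist_force: [0.0, 0.9, -0.9]
finger_gap: 0.0194
grip_force: 29.9
t 8.62 at [577.9 250.1 133.8] yawy 102.28 tilt [0.0025 0.0006] gap 0.0194 grip 29.937167465686798 F [ 0.   0.9 -0.9]
rows xyz [ 0.5 -1.  19.6] rot [0.     0.0025 0.0005]
```

```bash
python3 -m handwheel '{"xyz":[[0.3,-0.5,10],[0.3,-0.5,18],[0.3,-0.5,18],[0.3,-0.5,18],[0.3,-0.5,18]],"rotation":[[0,0,0],[0,0,0],[0,0,0],[0,0,0],[0,0,0]]}'
python3 - <<'E'
from h import *
P=[]
for i in range(24): snap('wrist','w8'); P.append(bot.state()['eef_pos'])
P=np.array(P)*1e3; print(P.mean(0).round(1),P.min(0).round(1),P.max(0).round(1),P[-6:].round(1).tolist())
goto([577.7,249,114.2],102.25); snap('scene','s8'); snap('top','t8')
c=np.array([577.7,249,85])/1e3
p=proj(load('s8'),c)[0]; q=proj(load('t8'),c)[0]; print(p,q)
o=[]
for f,u,w in(('s8',p,100),('w8',(256,230),200)):
    im=cv2.imread(f'pics/{f}.png'); h=int(w*1.5)
    x0=int(max(0,u[0]-w/2)); y0=int(np.clip(u[1]-h/2,0,384-h)); print(f,x0,y0)
    o.append(cv2.resize(im[y0:y0+h,x0:x0+w],(400,600),interpolation=cv2.INTER_CUBIC))
cv2.imwrite('pics/fin.png',np.hstack(o))
E
```

```text
time: 9.03
eef_pos: [0.5771, 0.2496, 0.1142]
ee_rot: [-0.0, -0.107, 0.994, 0.0]
wrist_force: [0.2, 0.6, -1.3]
finger_gap: 0.0196
grip_force: 29.9
[577.1 249.5 114.3] [577.  249.5 114.2] [577.2 249.6 114.5] [[577.1, 249.5, 114.2], [577.1, 249.5, 114.2], [577.1, 249.5, 114.2], [577.1, 249.5, 114.2], [577.0, 249.6, 114.2], [577.0, 249.5, 114.2]]
t 10.23 at [577.  249.5 114.2] yawy 102.29 tilt [-0.  0.] gap 0.0196 grip 29.937133491039276 F [-0.9  0.4 -0.2]
rows xyz [-0.5 -0.7  0. ] rot [0.     0.     0.0007]
[355.96054071 130.11746035] [123.86351046 196.70421007]
s8 305 55
w8 156 80
```

View pics/fin.png

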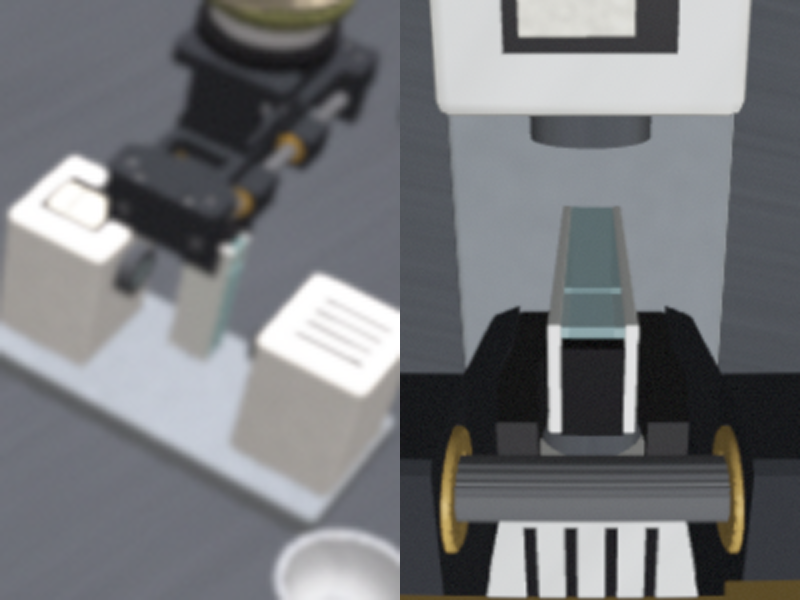

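The cell hangs upright midway between the snouts. It is centred on the detector snout in the wrist view (592 vs 591 px) and clear of everything, so I'm handing in.

```bash
python3 -c "
from workcell import bot
print(bot.job_done())"
```

```text
the job is handed in; nothing more can be done
None
```

I handed the job in with the cell held upright by its frosted faces at 30 N, mid-gap in the beam and windows square to the light (within about 1 mm by my measurements), at about 10 s of robot time; no verdict came back.

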